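Fetch the multimeter from the foam-lined drawer and lay it face up

ROBOT

A 6-joint arm with a two-finger parallel gripper is mounted at the origin on the work surface. World frame = base frame: x ahead of the robot, y to its left, z up, the work surface at z = 0. Lengths are in mm, angles in rad, forces in N, time in s.
With the tool pointing down it reaches from about 250 to 775 mm from the base axis. Payload 8.9 kg.
Tool frame: the origin (TCP) lies between the finger pads; the fingertips stand 25 mm ahead of it and the grasp point (between the pads) lies 6 mm ahead of it (bot.tips_ahead is the distance from the TCP to the fingertips, in mm); y points along the fingers, z is the direction in which the jaws open and shut, and the axes are right-handed (so a half turn about y gives the same grasp; the last joint's range is limited). The gripper opens to 85 mm and grips with 20 to 120 N. Pads are 22 mm wide; open, the fingers measure 114 mm over their backs; the gripper's body (76 mm by 85 mm) begins 54 mm behind the grasp point. The pads swing forward as they close: fully open they stand 13 mm farther back than shut.
Start: joints at [1.2, 0.291, -0.153, 1.127, 0, 1.431], TCP at [120.602, 510.959, 256.305] pointing down, gripper open.
Joint ranges: [-2.52, 2.52], [-0.91, 1.74], [-1.3, 1.37], [-1.96, 2.02], [-1.52, 1.47], [-3.14, 3.14]. Speed limits (rad/s): [2.22, 2.22, 2.79, 3.14, 3.14, 3.14].

INTERFACE

Orientations are given as a unit quaternion [w, x, y, z].
In Python, from bench import read_state, snapshot, get_calibration, finish_job, bot gives the robot as it stands. The module is installed in compiled form; this text tells all that it offers.
- The arm moves only by the shell command python3 -m handwheel 'ROWS'. ROWS is JSON, a list of rows, each a list of 3 entries, a list of its own where there are three numbers: the turn, a rotation vector about the tool's x, y, z each as a share of 5 degrees, from -1 to 1, then the shift along the tool's x, y, z each as a share of 100 cm, from -1 to 1, then the closure, from -1 (fully open) to 1 (shut), so that 0 is half open. A call has 1 to 5 rows; each row shifts and turns the commanded pose from where the row before left it, along the tool's axes as they then stand; what a row does not reach is not made up. A row lasts 1/12 s, in which the tool goes at most 41.7 mm and 7.16 degrees, less where a joint would pass 70% of its speed; a pose out of reach is approached as far as the arm can. A call with a number of a shift or a turn outside -1 to 1 is refused whole. A call with a gripper value outside its range is refused whole. The fingers move at their own pace and stop on an object; the grip force is fixed at half the most. Time passes only in rows, so rows that do not move let the fingers close. It gives the time, the measured TCP pose, the force and the opening at its end, in the units of the state.
- read_state(): the state, without advancing time (a new reading comes with each control period).
- snapshot(name): name is "scene" or "top" or "wrist"; returns the picture (400x640x3 uint8, red, green, blue); there is no depth.
- get_calibration(name): a dict with "intrinsics" (3x3 intrinsics, pixels), "extrinsics" (4x4, takes a point from world to camera coordinates). Camera axes: x right, y down, z forward; pixel columns grow to the right and rows downward; lengths in mm; the calibration is good to about 2 mm. A picture is of the moment at which its call begins: read the wrist's pose just before it. get_calibration takes no time and is no camera call; for the wrist camera it gives the pose at the moment of the call.
- finish_job(): hands the job in, once; it reports no verdict.
The state is a dict: "clock": time; "qpos": joint angles; "dq": joint speeds; "joint_torque": joint torques, N m; "ee_pos": TCP position; "tcp_rot": TCP orientation; "ft_force": force on the tool from outside, world axes, zero at the start; "ft_torque": the same for the moment, N m; "width": finger opening in mm.
Only numpy, scipy, OpenCV 4.12 (cv2) and the standard library are available. Lean on these libraries where they do the work, as an engineer would, in place of code of your own. Each camera call takes 0.05 s, during which the arm holds its last target. There are 200 camera calls.

TASK

Pull the top drawer of the grey steel cabinet fully open by its bar handle. The multimeter lies face down in the drawer's foam: tip it up by the end at the finger scoops while its other end is still in the cutout, then lift it out, turn it over and lay it flat, face up, on the beige work board. Handle it gently, without dropping it or letting it fall over, and leave everything else where it is.

Things in the scene. Friction and masses are not known exactly. Their poses are not given: they have to be found in the camera images.
- cabinet: grey steel two-drawer cabinet, fixed, 360 mm wide (y), 300 deep (x), 145 high; origin at table level under the middle of its front opening; x into the cabinet, y left, z up. Each drawer front is 356 mm wide, 12 mm thick, just before the opening; the top one spans 67 to 140 mm above the table.
- top_drawer (a joint): how far the top drawer is pulled out, m: 0 shut, 0.19 at its stop (fully open). It slides along the cabinet's -x and stays where it is left (about 3 N of friction).
- top_drawer_handle (a point): centre of the top drawer's handle: level steel bar, 10 mm thick, 120 mm long (y), on a post at each end, its centre line 40 mm before the drawer front, 115 mm above the table. Axes as the cabinet's; the drawer pulls out to -x. The power supply's knobs overhang to 18 mm from above the bar, so a tool straight above it hits them. The lower drawer (up to 20 mm ajar) has the same handle 69 mm lower.
- meter_center (a point): centre of the multimeter: grey block 130 mm long (y), 56 wide (x), 36 thick (z), 0.24 to 0.48 kg, flat on all sides. z points out of its back (tilt stand, battery door), -z out of its face (display, dial; a raised rim round it): z is up at the start, down at the end. At the start it lies in the top drawer, axes along the cabinet's (within 0.01 rad).
- meter_foot (a point): centre of the multimeter's -y end (jack end, held by the foam), 65 mm from its centre; same axes. The +y end is the one at the finger scoops.
- cutout_foot (a point): where the centre of the meter's held end belongs in the cutout; moves with the drawer; cabinet's axes. The cutout is 22 mm deep, 60 wide; 14 mm of the meter stands above the foam. The scoops, as deep as it, leave 32 mm free beside both long sides from the meter's middle to about 25 mm past its +y end. Open, the meter's axis is 122 mm out from the cabinet opening, 68 from the drawer front's inside.
- board_center (a point): centre of the top of the beige work board, 320 mm (x) by 280 mm (y), 4 mm thick, fixed on the table. The LED profile lies on it along y about 130 mm to +x of its centre, and the side cutters along y about 125 mm to -x; the middle is free.
- power_supply: white bench power supply standing on the cabinet, loose, 224 mm wide, 205 deep, 92 high; origin under its front panel, which is level with the drawer front; x to its back. Its knobs and terminals reach 22 mm forward of the panel, 9 to 46 mm above the cabinet's top.
- tester: black pocket tester, 90 x 44 x 28 mm, loose in the cutout at the right (-y) end of the same drawer, 6 mm of it above the foam; origin under its centre, which belongs 63 mm to -y and 18 mm below cutout_foot.
- cutters: side cutters with red and black handles, 140 mm long, lying on the board; origin at the foot of their pivot, x towards the jaws.
- led_profile: aluminium LED profile, 250 x 18 x 11 mm, lying on the board; origin under its centre, x along it.
- ply_sheet: laser-cut plywood sheet, 150 x 120 x 4 mm, flat on the table in front of the cabinet; origin under its centre.
- screwdriver: black-handled screwdriver lying on the table near the robot; origin in its middle, x along it to the tip.

How it is judged:
By the outcome, as a careful person would: the job done as asked, in the order asked, and still so for the second after the job is handed in, with the robot touching nothing.
It also fails if it takes over 70 s, if anything falls off the work surface, if the arm or the gripper's body presses on something with over 40 N, if the wrist force passes 120 N, or if a joint passes its speed limit or range.

## Working session

There is one attempt and no reset: what is moved stays moved. The work goes in short steps, Python scripts to look and compute and a shell command to move; the robot and the scene stay as the last step left them, time stands still between calls to the robot, and variables do not carry over. Pictures are saved under pics/ and viewed, about 8 in all and at most 12, crops included, and the job is handed in when it is done.

```bash
mkdir -p pics; python3 - <<'E'
from bench import *
import cv2,numpy as np
print(bot, [a for a in dir(bot) if a[0]!='_'])
s=read_state(); print(s)
for n in("scene","top"):
    im=snapshot(n); cv2.imwrite(f'pics/{n}0.png',im[...,::-1]); c=get_calibration(n); print(n,np.round(c['intrinsics'],1).tolist(),np.round(c['extrinsics'],4).tolist())
print(get_calibration("wrist"))
E
```

```text
<Robot object at 0x7fe52a183a10> ['Unreachable', 'tips_ahead']
{'clock': 0.0, 'qpos': array([ 1.19970431e+00,  2.91263613e-01, -1.54125526e-01,  1.12669085e+00,
        9.84979021e-06,  1.43146489e+00]), 'dq': array([-0.0009563 ,  0.00030324, -0.00116226,  0.00145444,  0.00054418,
        0.00023526]), 'joint_torque': array([-2.24769369e-04, -5.37138069e+01,  3.31371403e+01,  1.58778619e-02,
       -2.56314997e-04,  2.75118957e-06]), 'ee_pos': array([120.45047747, 510.58347823, 255.74123754]), 'tcp_rot': array([-0.70192608,  0.70280261, -0.0818744 ,  0.08163852]), 'ft_force': array([-0.40808147, -0.25889936,  0.59899255]), 'ft_torque': array([-0.03528483, -0.03600652, -0.05453424]), 'width': 85.37649710155306}
scene [[374.3, 0.0, 321.5], [0.0, 374.3, 198.0], [0.0, 0.0, 1.0]] [[0.0056, -1.0, 0.0083, 2.7932], [-0.9423, -0.008, -0.3346, 579.8535], [0.3347, -0.0059, -0.9423, 699.4525], [0.0, 0.0, 0.0, 1.0]]
top [[411.7, 0.0, 317.4], [0.0, 411.7, 209.2], [0.0, 0.0, 1.0]] [[-0.0093, -0.9998, 0.0189, -0.0768], [-0.9944, 0.0073, -0.1051, 586.8668], [0.1049, -0.0198, -0.9943, 884.1322], [0.0, 0.0, 0.0, 1.0]]
{'intrinsics': array([[354.22168146,   0.        , 321.27419494],
       [  0.        , 354.22168146, 203.83583563],
       [  0.        ,   0.        ,   1.        ]]), 'extrinsics': array([[ 2.28701104e-01,  9.73496232e-01, -9.44407936e-04,
        -5.24038698e+02],
       [ 9.29314786e-01, -2.18032517e-01,  2.98053435e-01,
        -3.87619378e+01],
       [ 2.89947984e-01, -6.90428021e-02, -9.54548719e-01,
         3.80233897e+02],
       [ 0.00000000e+00,  0.00000000e+00,  0.00000000e+00,
         1.00000000e+00]])}
```

View pictures.

View pics/scene0.png

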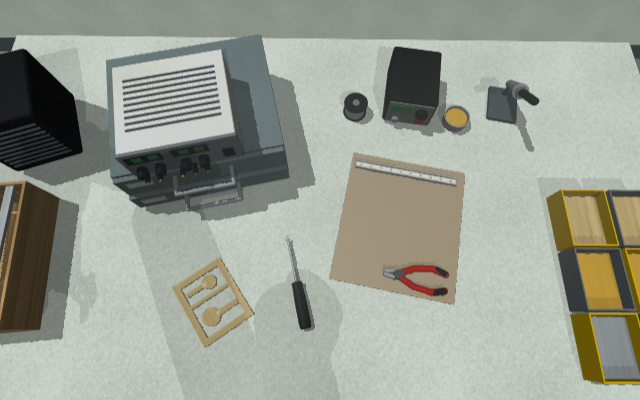

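View pics/top0.png

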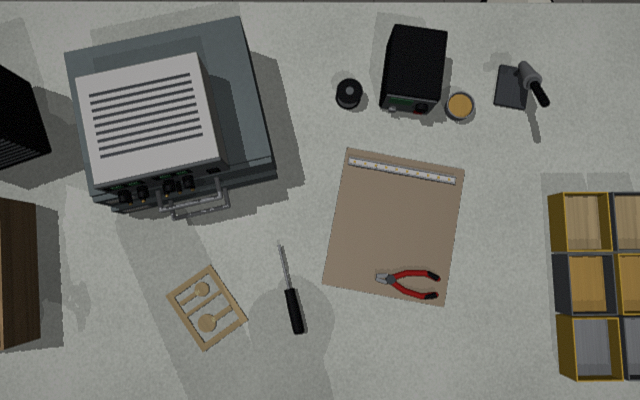

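```bash
cat > h.py <<'E'
from bench import *
import cv2,numpy as np
from scipy.spatial.transform import Rotation as Ro
def ray(c,uv):
    K=np.array(c['intrinsics']);T=np.array(c['extrinsics']);R=T[:3,:3];o=-R.T@T[:3,3]
    d=R.T@np.linalg.solve(K,[uv[0],uv[1],1.]);return o,d/np.linalg.norm(d)
def onz(c,uv,z):
    o,d=ray(c,uv);return o+d*(z-o[2])/d[2]
def tri(rays):
    A=sum(np.eye(3)-np.outer(d,d) for o,d in rays);b=sum((np.eye(3)-np.outer(d,d))@o for o,d in rays)
    return np.linalg.solve(A,b)
def proj(c,p):
    q=np.array(c['extrinsics'])@np.r_[p,1];u=np.array(c['intrinsics'])@q[:3];return u[:2]/u[2]
def pose():
    s=read_state();q=s['tcp_rot'];return np.array(s['ee_pos']),Ro.from_quat(np.r_[q[1:],q[0]]).as_matrix(),s
def go(p,Rt):
    """shift in tool axes (mm) and remaining rotvec in tool axes (deg)"""
    x,R,s=pose();print('at',x.round(1),'F',s['ft_force'].round(1),'w',round(s['width'],1),'t',round(s['clock'],2))
    print('shift tool mm',(R.T@(np.array(p)-x)).round(1),'rotvec deg',np.degrees(Ro.from_matrix(R.T@Rt).as_rotvec()).round(1))
E
python3 - <<'E'
from h import *
a=cv2.imread('pics/top0.png')[100:225,60:290]; b=cv2.imread('pics/scene0.png')[110:220,100:300]
a=cv2.resize(a,(690,375),interpolation=3);b=cv2.resize(b,(400,220),interpolation=3)
a=cv2.resize(cv2.imread('pics/top0.png')[130:225,85:285],(800,380),interpolation=cv2.INTER_CUBIC)
cv2.imwrite('pics/c1.png',a)
x,R,s=pose();print(R.round(3))
c=get_calibration('top')
for n,uv,z in [('backR',(240,17),145),('backL',(66,52),145),('frontR',(272,160),145),('board',(348,148),4),('board',(466,171),4),('board',(444,306),4),('board',(323,285),4)]: print(n,onz(c,uv,z).round(1))
c=get_calibration('scene')
for n,uv,z in [('board',(354,154),4),('board',(465,174),4),('board',(454,303),4),('board',(330,278),4),('backR',(262,36),145),('backL',(107,61),145)]: print(n,onz(c,uv,z).round(1))
E
```

```text
[[ 0.973 -0.     0.23 ]
 [-0.23  -0.001  0.973]
 [-0.    -1.    -0.001]]
backR [969.6 151.4 145. ]
backL [894.8 497.7 145. ]
frontR [672.6  85.7 145. ]
board [732.4 -78.    4. ]
board [ 676.5 -352.1    4. ]
board [ 368.9 -287.7    4. ]
board [418.4 -16.4   4. ]
board [731.8 -74.7   4. ]
board [ 679.8 -348.     4. ]
board [ 371.7 -285.9    4. ]
board [424.  -13.7   4. ]
backR [969.6 150.4 145. ]
backL [893.  501.2 145. ]
```

View pics/c1.png

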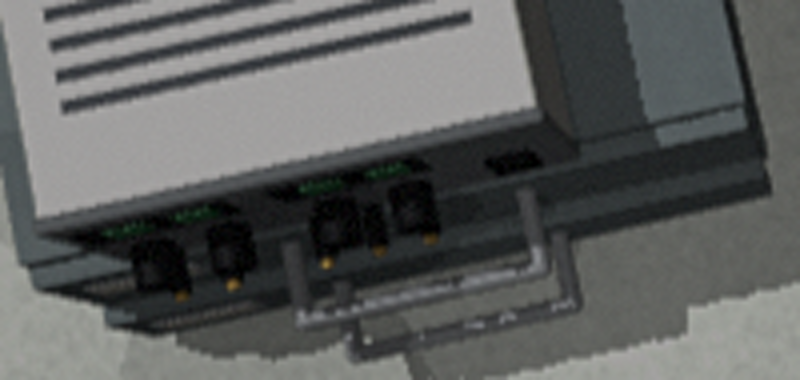

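The top and scene views show the cabinet yawed about 0.21 rad, with its upper bar from (161,210) to (220,197) in the top view. The board's corners are at (348,148), (466,171), (444,306) and (323,285), and its middle is free.

```bash
python3 - <<'E'
from h import *
c=get_calibration('top')
L=onz(c,(160.5,210),115);Rr=onz(c,(220.3,197),115);m=(L+Rr)/2;print(L,Rr,m,np.linalg.norm(L-Rr))
d=L-Rr;yaw=np.arctan2(-d[0],d[1]);print('yaw bar',yaw)
y=.213;cx=np.array([np.cos(y),np.sin(y),0]);print('origin from bar',m+52*cx)
E
for i in 1 2 3; do python3 -m handwheel '[[[0,0,0],[0.029,0.0053,-0.0122],0.0],[[0,0,0],[0.029,0.0053,-0.0122],0.0],[[0,0,0],[0.029,0.0053,-0.0122],0.0],[[0,0,0],[0.029,0.0053,-0.0122],0.0],[[0,0,0],[0.029,0.0053,-0.0122],0.0]]'; done
for i in 1 2; do python3 -m handwheel '[[[0,1,0],[0,0,0],0],[[0,1,0],[0,0,0],0],[[0,1,0],[0,0,0],0],[[0,1,0],[0,0,0],0],[[0,1,0],[0,0,0],0]]'; done
python3 -m handwheel '[[[0,1,0],[0,0,0],0],[[0,1,0],[0,0,0],0],[[0,1,0],[0,0,0],0]]'
for i in 1 2; do python3 -m handwheel '[[[1,0,0],[0,0,0],0],[[1,0,0],[0,0,0],0],[[1,0,0],[0,0,0],0],[[1,0,0],[0,0,0],0],[[1,0,0],[0,0,0],0]]'; done
python3 -m handwheel '[[[1,0,0],[0,0,0],0],[[0,0,0],[0,0,0],0]]'
python3 -c "from bench import *;print(read_state()['qpos'].round(2))"
```

```text
[578.58726731 310.99319921 115.        ] [604.04252917 192.17411305 115.        ] [591.31489824 251.58365613 115.        ] 121.51520724382083
yaw bar 0.21104528700076178
origin from bar [642.13975725 262.57609474 115.        ]
clock: 0.52
ee_pos: [248.5, 417.2, 229.3]
tcp_rot: [-0.702, 0.703, -0.082, 0.082]
ft_force: [0.6, 0.3, 0.0]
width: 42.6
clock: 0.93
ee_pos: [375.7, 324.4, 202.8]
tcp_rot: [-0.702, 0.702, -0.082, 0.082]
ft_force: [-0.2, 0.8, 0.2]
width: 42.6
clock: 1.35
ee_pos: [502.8, 231.7, 176.2]
tcp_rot: [-0.702, 0.702, -0.082, 0.082]
ft_force: [0.7, 0.3, 0.7]
width: 42.4
clock: 1.77
ee_pos: [501.7, 232.7, 176.3]
tcp_rot: [-0.667, 0.668, -0.234, 0.233]
ft_force: [-0.2, -0.1, -0.0]
width: 42.9
clock: 2.18
ee_pos: [501.6, 232.8, 176.4]
tcp_rot: [-0.601, 0.601, -0.372, 0.372]
ft_force: [1.0, -0.8, 0.6]
width: 43.0
clock: 2.43
ee_pos: [501.6, 232.8, 176.4]
tcp_rot: [-0.547, 0.548, -0.448, 0.447]
ft_force: [-0.2, -0.0, 0.1]
width: 42.5
clock: 2.85
ee_pos: [501.7, 232.8, 177.2]
tcp_rot: [0.655, -0.415, 0.338, -0.533]
ft_force: [-0.1, 0.6, -1.0]
width: 42.6
clock: 3.27
ee_pos: [501.4, 232.8, 177.1]
tcp_rot: [0.727, -0.27, 0.22, -0.592]
ft_force: [0.9, 0.6, -0.8]
width: 42.9
clock: 3.43
ee_pos: [501.1, 232.8, 173.9]
tcp_rot: [0.735, -0.248, 0.201, -0.598]
ft_force: [-1.3, -0.7, -2.0]
width: 42.4
[ 0.38  0.2  -1.21 -0.75 -0.14  1.67]
```

```bash
cat > tgt.py <<'E'
from h import *
y=.211;cx=np.array([np.cos(y),np.sin(y),0]);cy=np.array([-np.sin(y),np.cos(y),0]);cz=np.array([0,0,1.])
bar=np.array([591.3,251.6,115])
def Rphi(deg):
    f=np.radians(deg);a=np.cos(f)*cx-np.sin(f)*cz;x=-cy;return np.c_[x,a,np.cross(x,a)]
E
q() { python3 -c "from h import *;x,R,s=pose();print('Q',s['qpos'].round(4).tolist(),x.round(1).tolist())"; }
q
python3 -m handwheel '[[[-1,0,0],[0,0,0],0.0],[[-1,0,0],[0,0,0],0.0],[[0,0,0],[0,0,0],0.0]]'; q
python3 -m handwheel '[[[-1,0,0],[0,0,0],0.3],[[-1,0,0],[0,0,0],0.4],[[0,0,0],[0,0,0],0.4]]' ;q
python3 - <<'E'
from tgt import *
R=Rphi(55);go(bar-(6+60)*R[:,1],R)
im=snapshot('wrist');cv2.imwrite('pics/w1.png',im[...,::-1])
c=get_calibration('wrist');print('bar ends px',proj(c,bar+60*cy).round(),proj(c,bar-60*cy).round())
E
```

```text
Q [0.3767, 0.1958, -1.2083, -0.7471, -0.1368, 1.6748] [501.1, 232.8, 173.9]
clock: 3.68
ee_pos: [503.8, 233.6, 174.8]
tcp_rot: [0.714, -0.303, 0.246, -0.581]
ft_force: [2.3, 0.2, 2.3]
width: 42.9
Q [0.3616, 0.1091, -1.0461, -0.3466, -0.1094, 1.6834] [503.8, 233.6, 174.8]
clock: 3.93
ee_pos: [505.8, 234.1, 176.6]
tcp_rot: [0.687, -0.36, 0.293, -0.559]
ft_force: [1.2, 0.2, 2.4]
width: 25.5
Q [0.3455, 0.1017, -0.8681, 0.0004, -0.0802, 1.6869] [505.8, 234.1, 176.6]
at [505.8 234.1 176.6] F [1.2 0.2 2.4] w 25.5 t 3.93
shift tool mm [ 0.4 34.3 36.4] rotvec deg [ 0.3 -0.3  0.2]
bar ends px [380. 122.] [372. 296.]
```

View pics/w1.png

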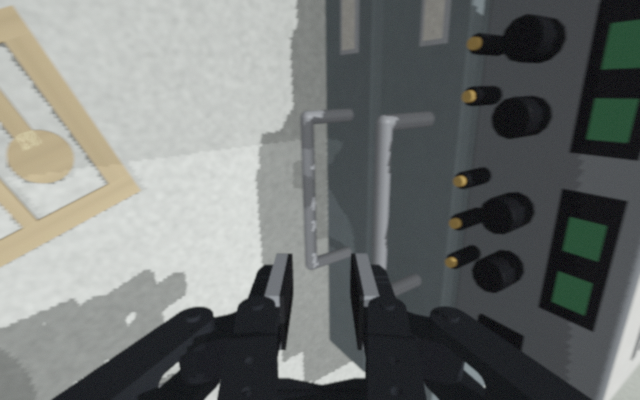

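The wrist view shows the upper bar from (385,118) to about (380,290), within about 3 mm of the prediction. I'm approaching and gripping.

```bash
python3 -m handwheel '[[[0,0,0],[0,0.017,0.019],0.4],[[0,0,0],[0,0.017,0.019],0.4],[[0,0,0],[0,0.025,0],0.4],[[0,0,0],[0,0.02,0],0.4],[[0,0,0],[0,0.013,0],0.4]]'
python3 -m handwheel '[[[0,0,0],[0,0,0],1],[[0,0,0],[0,0,0],1],[[0,0,0],[0,0,0],1],[[0,0,0],[0,0,0],1]]'
python3 - <<'E'
from tgt import *
R=Rphi(55);go(bar-6*R[:,1]-190*cx,R);print(pose()[2]['qpos'].round(2))
E
```

```text
clock: 4.4
ee_pos: [586.4, 250.6, 118.5]
tcp_rot: [0.688, -0.359, 0.291, -0.56]
ft_force: [-0.7, -0.6, 0.4]
width: 25.6
clock: 4.73
ee_pos: [584.0, 250.0, 119.3]
tcp_rot: [0.687, -0.361, 0.293, -0.559]
ft_force: [2.7, -0.8, -11.3]
width: 8.0
at [584.  250.  119.3] F [  2.7  -0.8 -11.3] w 8.0 t 4.73
shift tool mm [   1.1 -106.2 -152.7] rotvec deg [ 0.4 -0.2  0.3]
[ 0.32  0.33 -0.76 -0.13 -0.07  1.67]
```

```bash
python3 -m handwheel '[[[0,0,0],[0,-0.0057,-0.0082],1],[[0,0,0],[0,-0.0115,-0.0164],1],[[0,0,0],[0,-0.0115,-0.0164],1],[[0,0,0],[0,-0.0057,-0.0082],1],[[0,0,0],[0,0,0],1]]'
python3 - <<'E'
from tgt import *
R=Rphi(55);go(bar-6*R[:,1]-190*cx,R);print(pose()[2]['qpos'].round(2))
E
```

```text
clock: 5.15
ee_pos: [523.2, 236.2, 119.3]
tcp_rot: [0.686, -0.362, 0.293, -0.56]
ft_force: [-0.2, -9.1, -10.6]
width: 7.8
at [523.2 236.2 119.3] F [ -0.2  -9.1 -10.6] w 7.8 t 5.15
shift tool mm [   0.2  -70.6 -101.5] rotvec deg [ 0.5 -0.3  0.4]
[ 0.34  0.25 -0.9  -0.18 -0.08  1.68]
```

```bash
python3 -m handwheel '[[[0,0,0],[0,-0.0057,-0.0082],1],[[0,0,0],[0,-0.0115,-0.0164],1],[[0,0,0],[0,-0.0115,-0.0164],1],[[0,0,0],[0,-0.0115,-0.0164],1],[[0,0,0],[0,0,0],1]]'
python3 - <<'E'
from tgt import *
R=Rphi(55);go(bar-6*R[:,1]-190*cx,R);print(pose()[2]['qpos'].round(2))
E
```

```text
clock: 5.57
ee_pos: [453.8, 220.4, 119.3]
tcp_rot: [0.685, -0.362, 0.292, -0.561]
ft_force: [0.4, -15.4, -12.6]
width: 7.3
at [453.8 220.4 119.3] F [  0.4 -15.4 -12.6] w 7.3 t 5.57
shift tool mm [ -1.2 -30.2 -42.9] rotvec deg [ 0.5 -0.3  0.6]
[ 0.37  0.14 -1.06 -0.23 -0.1   1.7 ]
```

```bash
python3 -m handwheel '[[[0,0,0],[0.001,-0.0057,-0.0082],1],[[0,0,0],[0.001,-0.0115,-0.0164],1],[[0,0,0],[0.001,-0.0103,-0.0147],1],[[0,0,0],[0,-0.0023,-0.0033],1],[[0,0,0],[0,0,0],1]]'
python3 -m handwheel '[[[0,0,0],[0,-0.0012,-0.0017],1],[[0,0,0],[0,-0.0012,-0.0017],1],[[0,0,0],[0,0,0],1]]'
python3 - <<'E'
from tgt import *
R=Rphi(55);go(bar-6*R[:,1]-190*cx,R);print(pose()[2]['qpos'].round(2))
E
```

```text
clock: 5.98
ee_pos: [404.6, 209.0, 119.3]
tcp_rot: [0.686, -0.362, 0.293, -0.559]
ft_force: [-1.7, -5.0, -12.9]
width: 7.3
clock: 6.23
ee_pos: [403.3, 209.0, 120.8]
tcp_rot: [0.687, -0.36, 0.292, -0.56]
ft_force: [3.3, -3.6, -10.5]
width: 7.5
at [403.3 209.  120.8] F [  3.3  -3.6 -10.5] w 7.5 t 6.23
shift tool mm [-2.3  0.3 -1.1] rotvec deg [ 0.3 -0.3  0.3]
[ 0.39  0.06 -1.16 -0.25 -0.1   1.72]
```

```bash
python3 -m handwheel '[[[0,0,0],[0,-0.002,-0.0028],1],[[0,0,0],[0,-0.002,-0.0028],1],[[0,0,0],[0,0,0],1]]'
python3 -m handwheel '[[[0,0,0],[0,-0.0012,-0.0017],1],[[0,0,0],[0,-0.0012,-0.0017],1],[[0,0,0],[0,0,0],1]]'
python3 -c "from bench import *;s=read_state();print(s['qpos'].round(3),s['ft_force'])"
```

```text
clock: 6.48
ee_pos: [400.6, 209.3, 124.1]
tcp_rot: [0.689, -0.357, 0.29, -0.561]
ft_force: [14.3, 0.4, -10.0]
width: 7.7
clock: 6.73
ee_pos: [399.1, 209.3, 125.8]
tcp_rot: [0.689, -0.355, 0.289, -0.561]
ft_force: [26.6, 3.8, -17.2]
width: 7.4
[ 0.393  0.037 -1.177 -0.255 -0.109  1.726] [ 26.59369294   3.81453115 -17.15988228]
```

```bash
python3 -m handwheel '[[[0,0,0],[0,0.002,0.003],0.9],[[0,0,0],[0,0,0],0.4],[[0,0,0],[0,0,0],0.35],[[0,0,0],[0,0,0],0.35]]'
python3 -m handwheel '[[[0,0,0],[0,-0.015,0],0.35],[[0,0,0],[0,-0.03,0],0.35],[[-0.5,0,0],[0,-0.03,0],0.35],[[-1,0,0],[0,-0.02,0.01],0.35],[[-1,0,0],[0,-0.02,0.02],0.35]]'
python3 -m handwheel '[[[-1,0,0],[0,-0.02,0.03],0.35],[[-1,0,0],[0,-0.01,0.03],0.35],[[-1,0,0],[0,0,0.03],0.35],[[-1,0,0],[0,0,0.03],0.35],[[0,0,0],[0,0,0],0.35]]'
python3 - <<'E'
from tgt import *
R=Rphi(90);go(bar-190*cx,R);print(pose()[2]['qpos'].round(2))
im=snapshot('wrist');cv2.imwrite('pics/w2.png',im[...,::-1])
cv2.imwrite('pics/t2.png',snapshot('top')[...,::-1])
E
```

```text
clock: 7.07
ee_pos: [396.6, 208.5, 121.8]
tcp_rot: [0.688, -0.359, 0.292, -0.559]
ft_force: [-0.1, 0.4, 0.5]
width: 27.5
clock: 7.48
ee_pos: [358.2, 200.7, 222.6]
tcp_rot: [0.649, -0.425, 0.345, -0.528]
ft_force: [2.5, 0.9, -0.6]
width: 28.1
clock: 7.9
ee_pos: [470.6, 223.9, 279.6]
tcp_rot: [0.567, -0.529, 0.43, -0.462]
ft_force: [-0.7, -0.4, -2.2]
width: 27.9
at [470.6 223.9 279.6] F [-0.7 -0.4 -2.2] w 27.9 t 7.9
shift tool mm [ -1.5 159.5 -77.6] rotvec deg [-4.1 -0.4  0.1]
[ 0.31  0.22 -0.19  1.09 -0.01  1.68]
```

View pics/w2.png

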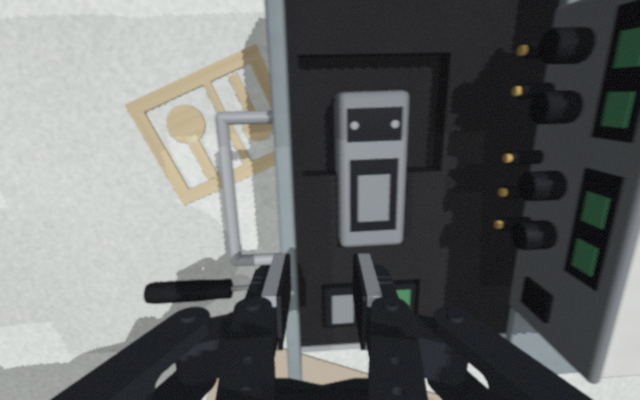

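The drawer is open. The wrist view shows the meter's back, with +y end corners at (336,93) and (408,92) and foot end corners at (342,246) and (405,244). The scoops fill (300–450, 53–172). Next I check height against the top view.

```bash
python3 - <<'E'
from tgt import *
im=cv2.imread('pics/w2.png');g=cv2.cvtColor(im,cv2.COLOR_BGR2HSV)
m=((g[...,2]>95)).astype(np.uint8);m[:, :325]=0;m[:,425:]=0;m[:80]=0;m[252:]=0
m=cv2.morphologyEx(m,cv2.MORPH_CLOSE,np.ones((41,41)))
ct=max(cv2.findContours(m,0,2)[0],key=cv2.contourArea);r=cv2.minAreaRect(ct);b=cv2.boxPoints(r);print(r,b.round(1).tolist())
c=get_calibration('wrist')
for h in (90,100,105,110,115,120):
    P=[onz(c,u,h) for u in [(337,93),(408,92),(405,245),(342,246)]]
    ctr=sum(P)/4;L=(P[0]+P[1]-P[2]-P[3])/2;W=(P[1]+P[2]-P[0]-P[3])/2
    print(h,ctr.round(1),np.linalg.norm(L).round(1),np.linalg.norm(W).round(1),'yaw',np.arctan2(-L[0],L[1]).round(3), np.arctan2(W[1],W[0]).round(3))
t=cv2.imread('pics/t2.png');cv2.imwrite('pics/t2c.png',cv2.resize(t[160:280,100:260],(800,600),interpolation=cv2.INTER_CUBIC))
E
```

```text
((372.5977478027344, 168.00213623046875), (68.39688873291016, 157.1585235595703), 1.2453643083572388) [[336.70001220703125, 245.8000030517578], [340.1000061035156, 88.69999694824219], [408.5, 90.19999694824219], [405.1000061035156, 247.3000030517578]]
90 [520.3 241.   90. ] 140.0 60.7 yaw 0.256 0.205
100 [517.6 242.7 100. ] 135.5 58.7 yaw 0.256 0.205
105 [516.3 243.6 105. ] 133.2 57.7 yaw 0.256 0.205
110 [515.  244.5 110. ] 130.9 56.7 yaw 0.256 0.205
115 [513.6 245.4 115. ] 128.6 55.8 yaw 0.256 0.205
120 [512.3 246.3 120. ] 126.3 54.8 yaw 0.256 0.205
```

View pics/t2c.png

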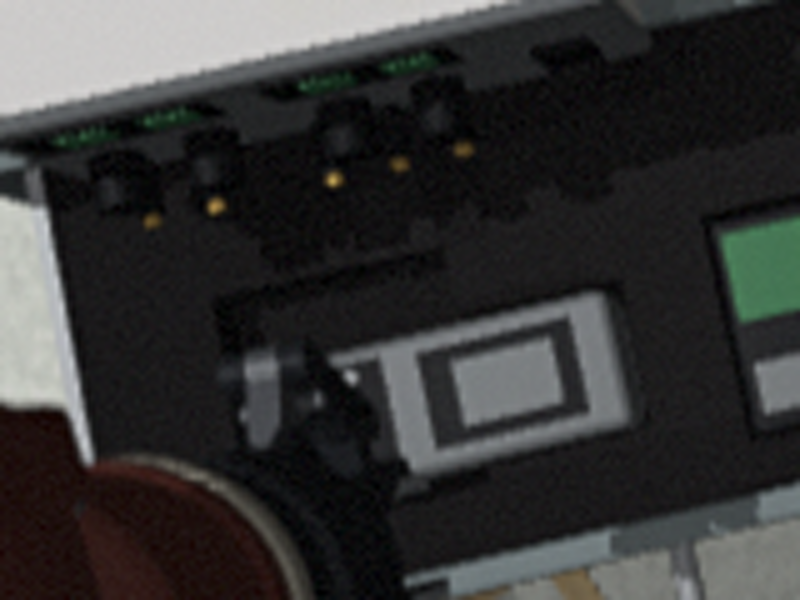

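```bash
python3 - <<'E'
from tgt import *
c=get_calibration('wrist');t=get_calibration('top')
A=tri([ray(c,(405,245)),ray(t,(221.6,218.2))]);B=tri([ray(c,(341,246)),ray(t,(226.4,245))]);print(A,B,np.linalg.norm(A-B))
org=np.array([641.5,262.3,0])
for n,p in [('A',A),('B',B)]: print(n,[np.dot(p-org,cx),np.dot(p-org,cy)])
f=(A+B)/2; z=111
F=(onz(c,(405,245.5),z)+onz(c,(341.5,245.5),z))/2;E=(onz(c,(408,92),z)+onz(c,(337,93),z))/2
for n,p in [('foot',F),('end',E),('c',(E+F)/2)]: print(n,p.round(1),np.dot(p-org,cx).round(1),np.dot(p-org,cy).round(1))
E
```

```text
[559.892529   188.46732345 113.07074235] [504.73876357 177.91210896 113.54588279] 56.15671066138573
A [np.float64(-95.26093301485362), np.float64(-55.10352158663534)]
B [np.float64(-151.4021575292907), np.float64(-53.8733574164624)]
foot [531.  181.5 111. ] -124.9 -55.8
end [498.2 307.8 111. ] -130.6 74.5
c [514.6 244.7 111. ] -127.8 9.3
```

```bash
python3 -m handwheel '[[[-0.82,0,0],[0,-0.01,0.01],-0.69],[[0,0,-1],[0,-0.01,0],-0.69],[[0,0,-1],[0,0,0],-0.69],[[0,0,-1],[0,0,0],-0.69],[[0,0,-1],[0,0,0],-0.69]]'
python3 -m handwheel '[[[0,0,-1],[0,0,0],-0.69],[[0,0,-1],[0,0,0],-0.69],[[0,0,0],[0,0,0],-0.69]]'
cat >> tgt.py <<'E'
org=np.array([641.5,262.3,0])
def Rth(deg,yw=y):  # approach tilted about cabinet-like x axis
    t=np.radians(deg);X=np.array([np.cos(yw),np.sin(yw),0]);Y=np.array([-np.sin(yw),np.cos(yw),0])
    a=-np.cos(t)*cz+np.sin(t)*Y;return np.c_[np.cross(a,X),a,X]
E
python3 - <<'E'
from tgt import *
R=Rth(-30);G=org-123.5*cx+57*cy+98*cz;print(G);go(G-66*R[:,1],R);print(pose()[2]['qpos'].round(2))
E
```

```text
clock: 8.42
ee_pos: [469.3, 223.7, 304.2]
tcp_rot: [-0.463, 0.616, -0.341, 0.537]
ft_force: [0.2, -0.6, -0.9]
width: 71.9
clock: 8.67
ee_pos: [468.1, 224.8, 301.9]
tcp_rot: [-0.414, 0.646, -0.286, 0.574]
ft_force: [-0.8, -0.1, -0.4]
width: 71.9
[508.80103112 292.1702805   98.        ]
at [468.1 224.8 301.9] F [-0.8 -0.1 -0.4] w 71.9 t 8.67
shift tool mm [-152.2   81.1   53.4] rotvec deg [-0.  -0.2  0.3]
[ 0.58  0.43  0.06  1.41 -0.49  1.99]
```

```bash
python3 -m handwheel '[[[0,0,0],[-0.0305,0.0162,0.0107],-0.69],[[0,0,0],[-0.0305,0.0162,0.0107],-0.69],[[0,0,0],[-0.0305,0.0162,0.0107],-0.69],[[0,0,0],[-0.0305,0.0162,0.0107],-0.69],[[0,0,0],[-0.0305,0.0162,0.0107],-0.69]]'
python3 -m handwheel '[[[0,0,0],[0,0,0],-0.69]]'
python3 - <<'E'
from tgt import *
R=Rth(-30);G=org-123.5*cx+57*cy+98*cz;go(G-6*R[:,1],R);print(pose()[2]['qpos'].round(2))
im=snapshot('wrist').copy();c=get_calibration('wrist')
for sx in(-28,28):
  for yy in(-55,10,75):
    u=proj(c,org+(-123.5+sx)*cx+yy*cy+112*cz);print(sx,yy,u.round(1))
cv2.imwrite('pics/w3.png',im[...,::-1])
E
```

```text
clock: 9.08
ee_pos: [504.4, 325.0, 156.4]
tcp_rot: [-0.416, 0.643, -0.289, 0.574]
ft_force: [0.8, 0.4, 0.3]
width: 72.5
clock: 9.17
ee_pos: [502.8, 325.4, 150.9]
tcp_rot: [-0.414, 0.646, -0.289, 0.572]
ft_force: [-1.2, -1.1, -0.3]
width: 72.1
at [502.8 325.4 150.9] F [-1.2 -1.1 -0.3] w 72.1 t 9.17
shift tool mm [ 2.9 56.7 -0.8] rotvec deg [ 0.3 -0.2 -0. ]
[ 0.68  0.72  0.16  1.26 -0.46  2.1 ]
-28 -55 [284.4 340.7]
-28 10 [276.1 300. ]
-28 75 [263.2 237.1]
28 -55 [357.8 340.7]
28 10 [365.3 300. ]
28 75 [376.9 237. ]
```

View pics/w3.png

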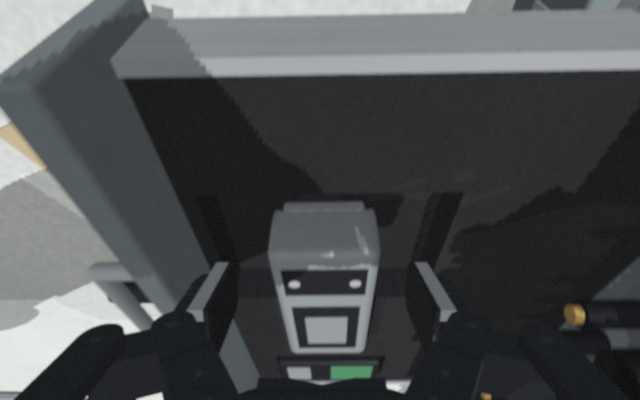

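```bash
python3 -m handwheel '[[[0,0,0],[0,0,0],-0.69],[[0,0,0],[0,0,0],-0.69]]'
python3 - <<'E'
from tgt import *
c0=get_calibration('wrist');im=snapshot('wrist').copy();c=get_calibration('wrist')
P=org-123.5*cx+75*cy+112*cz
print(proj(c0,P),proj(c,P)); pose_=pose();print(pose_[0],pose_[2]['width'])
for n,p in [('end top',P),('end bot',P-36*cz),('foot',P-130*cy),('tester near top',P-130*cy-(63-22)*cy-8*cz)]: print(n,proj(c0,p).round(1))
g=cv2.cvtColor(im,cv2.COLOR_RGB2GRAY)
print('col 325',[(r,int(g[r,280]),int(g[r,325])) for r in range(196,380,3)])
print('row250',[(k,int(g[250,k])) for k in range(262,390,4)])
T=np.array(c0['extrinsics']);Rc=T[:3,:3];print('cam pos',(-Rc.T@T[:3,3]).round(1),'axes in tool',(pose_[1].T@Rc.T).round(2))
cv2.imwrite('pics/w4.png',cv2.resize(im[180:380,200:440],(720,600),interpolation=cv2.INTER_CUBIC)[...,::-1])
E
```

```text
clock: 9.38
ee_pos: [505.0, 324.1, 158.7]
tcp_rot: [-0.416, 0.643, -0.288, 0.575]
ft_force: [0.1, 0.0, 0.8]
width: 72.1
[315.94982958 228.7291869 ] [315.47865156 228.52387103]
[505.22043238 324.20002299 158.84371366] 72.0628059991225
end top [315.9 228.7]
end bot [316.3 179.2]
foot [318.7 334.4]
tester near top [319.2 344.5]
col 325 [(196, 81, 103), (199, 87, 89), (202, 89, 89), (205, 88, 90), (208, 90, 90), (211, 89, 88), (214, 90, 89), (217, 92, 92), (220, 92, 90), (223, 92, 90), (226, 93, 92), (229, 90, 93), (232, 94, 93), (235, 106, 106), (238, 111, 113), (241, 109, 110), (244, 108, 106), (247, 104, 146), (250, 104, 105), (253, 89, 62), (256, 28, 32), (259, 27, 44), (262, 29, 43), (265, 44, 40), (268, 63, 43), (271, 83, 46), (274, 135, 42), (277, 154, 45), (280, 154, 130), (283, 152, 157), (286, 149, 156), (289, 145, 156), (292, 141, 83), (295, 137, 41), (298, 129, 41), (301, 111, 47), (304, 92, 153), (307, 65, 156), (310, 51, 157), (313, 51, 156), (316, 50, 158), (319, 52, 157), (322, 49, 158), (325, 49, 156), (328, 47, 157), (331, 47, 65), (334, 51, 89), (337, 46, 156), (340, 47, 116), (343, 46, 51), (346, 36, 35), (349, 35, 41), (352, 53, 61), (355, 44, 43), (358, 37, 42), (361, 38, 44), (364, 35, 44), (367, 41, 46), (370, 59, 71), (373, 150, 167), (376, 179, 190), (379, 50, 189)]
row250 [(262, 47), (266, 52), (270, 102), (274, 105), (278, 106), (282, 105), (286, 103), (290, 104), (294, 104), (298, 103), (302, 105), (306, 104), (310, 105), (314, 104), (318, 105), (322, 105), (326, 105), (330, 104), (334, 103), (338, 104), (342, 105), (346, 104), (350, 104), (354, 106), (358, 104), (362, 105), (366, 100), (370, 86), (374, 48), (378, 47), (382, 46), (386, 44)]
cam pos [478.7 446.  223. ] axes in tool [[-0.    0.95  0.3 ]
 [ 0.   -0.3   0.95]
 [ 1.    0.    0.  ]]
```

View pics/w4.png

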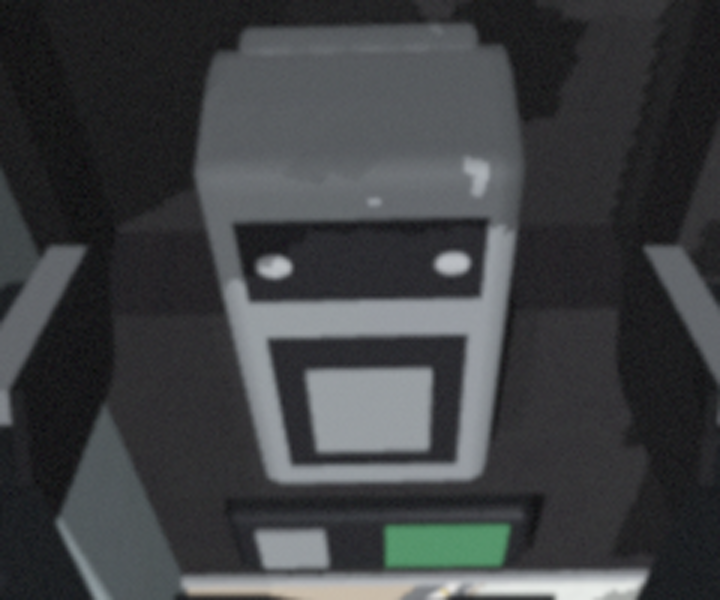

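The close view shows the meter's end edge at row 235, columns 265–374, with the foot at row 340. That puts it about 2 mm to +x and 4–6 mm to -y of the estimate, with the fingers clear on both sides.

```bash
python3 - <<'E'
from tgt import *
R=Rth(-30);G=org-121.5*cx+53*cy+98*cz;go(G-6*R[:,1],R)
E
```

```text
at [505.2 324.2 158.8] F [ 0.5 -0.6 -0.3] w 72.1 t 9.43
shift tool mm [ 0.9 64.7 -1.4] rotvec deg [-0.1 -0.5 -0.1]
```

```bash
python3 -m handwheel '[[[0,0,0],[0,0.015,-0.001],-0.69],[[0,0,0],[0.001,0.02,0],-0.69],[[0,0,0],[0,0.015,0],-0.69],[[0,0,0],[0,0.009,0],-0.69],[[0,0,0],[0,0.005,0],-0.69]]'
python3 -m handwheel '[[[0,0,0],[0,0,0],-0.69],[[0,0,0],[0,0,0],-0.69],[[0,0,0],[0,0,0],-0.69]]'
python3 -m handwheel '[[[0,0,0],[0,0,0],-0.3],[[0,0,0],[0,0,0],0],[[0,0,0],[0,0,0],0.3],[[0,0,0],[0,0,0],0.6],[[0,0,0],[0,0,0],1]]'
python3 - <<'E'
from tgt import *
R=Rth(-30);G=org-121.5*cx+53*cy+98*cz;go(G-6*R[:,1],R)
x,R,s=pose();print(s['qpos'].round(2))
im=snapshot('wrist');cv2.imwrite('pics/w5.png',im[...,::-1])
E
```

```text
clock: 9.85
ee_pos: [511.7, 291.7, 102.5]
tcp_rot: [-0.415, 0.643, -0.288, 0.575]
ft_force: [2.1, 1.7, 0.3]
width: 72.0
clock: 10.1
ee_pos: [511.4, 292.5, 102.5]
tcp_rot: [-0.415, 0.644, -0.288, 0.575]
ft_force: [4.1, -0.4, 0.2]
width: 71.8
clock: 10.52
ee_pos: [511.2, 292.8, 103.7]
tcp_rot: [-0.416, 0.644, -0.287, 0.575]
ft_force: [-1.3, 2.1, 15.7]
width: 55.4
at [511.2 292.8 103.7] F [-1.3  2.1 15.7] w 55.4 t 10.52
shift tool mm [ 0.7  1.  -0.4] rotvec deg [-0.2 -0.4  0.1]
[ 0.63  0.73  0.03  1.11 -0.48  2.05]
```

```bash
python3 - <<'E'
from tgt import *
L,H=112,22
def tcp(t):
    r=np.radians(t);dy=22*np.tan(r)*1.0+ (1 if t>0 else 0);dz=min(2,t*.2)
    g=np.array([dy+L*np.cos(r)-H*np.sin(r),dz+L*np.sin(r)+H*np.cos(r)])
    th=np.radians(-30+t);a=np.array([np.sin(th),-np.cos(th)]);return g-6*a,a
for t in range(0,45,5):
    p,a=tcp(t);q,_=tcp(t+5);d=q-p;x=np.array([a[1],-a[0]])  # tool x in (Y,Z)
    print(t+5,(d/1000@x).round(4),(d/1000@a).round(4), d.round(1))
E
```

```text
5 0.0054 -0.0095 [ 0.1 10.9]
10 0.006 -0.0089 [-1.7 10.6]
15 0.0055 -0.0079 [-2.5  9.3]
20 0.0054 -0.0077 [-3.2  8.9]
25 0.0052 -0.0076 [-3.8  8.4]
30 0.005 -0.0074 [-4.3  7.8]
35 0.0047 -0.0072 [-4.7  7.2]
40 0.0043 -0.0069 [-4.9  6.5]
45 0.0039 -0.0066 [-5.   5.8]
```

View pics/w5.png

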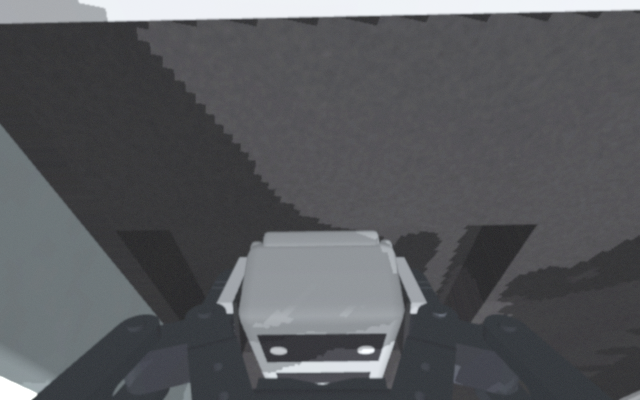

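The pads hold the meter's end squarely, closed on its sides at columns 245–400. Next I tip it up.

```bash
python3 -m handwheel '[[[0,0,0.5],[0.0027,-0.0047,0],1],[[0,0,0.5],[0.0027,-0.0047,0],1],[[0,0,0.5],[0.003,-0.0045,0],1],[[0,0,0.5],[0.003,-0.0045,0],1]]'
python3 -m handwheel '[[[0,0,0.5],[0.0027,-0.004,0],1],[[0,0,0.5],[0.0027,-0.004,0],1],[[0,0,0.5],[0.0027,-0.0039,0],1],[[0,0,0.5],[0.0027,-0.0039,0],1]]'
python3 -c "from bench import *;print(read_state()['qpos'].round(2))"
```

```text
clock: 10.9
ee_pos: [510.7, 290.7, 123.3]
tcp_rot: [-0.464, 0.617, -0.344, 0.535]
ft_force: [1.7, -0.0, -4.7]
width: 55.4
clock: 11.23
ee_pos: [511.9, 284.9, 141.5]
tcp_rot: [-0.509, 0.584, -0.396, 0.492]
ft_force: [1.6, 1.0, -3.6]
width: 55.3
[ 0.47  0.53 -0.11  0.97 -0.17  1.84]
```

Forces are low. I continue to 45°, then lift clear.

```bash
python3 -m handwheel '[[[0,0,0.5],[0.0026,-0.0038,0],1],[[0,0,0.5],[0.0026,-0.0038,0],1],[[0,0,0.5],[0.0025,-0.0037,0],1],[[0,0,0.5],[0.0025,-0.0037,0],1],[[0,0,0],[0,0,0],1]]'
python3 -m handwheel '[[[0,0,0.5],[0.0024,-0.0036,0],1],[[0,0,0.5],[0.0024,-0.0036,0],1],[[0,0,0.5],[0.0022,-0.0035,0],1],[[0,0,0.5],[0.0022,-0.0035,0],1],[[0,0,0],[0,0,0],1]]'
python3 - <<'E'
from tgt import *
x,R,s=pose();print(s['qpos'].round(2),R.round(3).tolist())
cv2.imwrite('pics/t3.png',cv2.resize(snapshot('top')[150:300,90:290],(800,600),interpolation=cv2.INTER_CUBIC)[...,::-1])
cv2.imwrite('pics/w6.png',snapshot('wrist')[...,::-1])
E
```

```text
clock: 11.65
ee_pos: [514.0, 275.3, 157.9]
tcp_rot: [0.55, -0.547, 0.446, -0.447]
ft_force: [2.1, 1.1, -3.1]
width: 55.3
clock: 12.07
ee_pos: [515.9, 266.5, 171.3]
tcp_rot: [0.587, -0.506, 0.492, -0.397]
ft_force: [-0.1, 7.0, 1.0]
width: 55.4
[ 0.26  0.43 -0.19  0.94  0.18  1.63] [[0.201, -0.032, 0.979], [-0.964, 0.172, 0.203], [-0.175, -0.984, 0.004]]
```

View pics/w6.png

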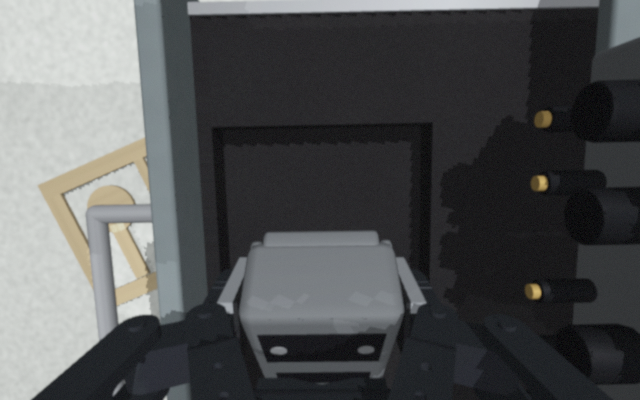

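Mid-tip the meter is still square in the hand, its foot in the cutout at about 40°. I lift it vertically and carry it over the board.

```bash
python3 -m handwheel '[[[0,0,0],[-0.002,-0.010,0],1],[[0,0,0],[-0.0035,-0.02,0],1],[[0,0,0],[-0.0053,-0.03,0],1],[[0,0,0],[-0.0053,-0.03,0],1],[[0,0,0],[-0.0053,-0.03,0],1]]'
python3 -m handwheel '[[[0,0,0],[0.01,0,-0.0008],1],[[0,0,0],[0.02,0,-0.0016],1],[[0,0,0],[0.03,0,-0.0024],1],[[0,0,0],[0.035,0,-0.0027],1],[[0,0,0],[0.035,0,-0.0027],1]]'
python3 -m handwheel '[[[0,0,0],[0.035,0,-0.0027],1],[[0,0,0],[0.035,0,-0.0027],1],[[0,0,0],[0.035,0,-0.0027],1],[[0,0,0],[0.035,0,-0.0027],1],[[0,0,0],[0.035,0,-0.0027],1]]'
python3 -m handwheel '[[[0,0,0],[0.035,0,-0.0027],1],[[0,0,0],[0.025,0,-0.002],1],[[0,0,0],[0.015,0,-0.001],1],[[0,0,0],[0.007,0,-0.0005],1],[[0,0,0],[0,0,0],1]]'
python3 -m handwheel '[[[0,0,0.5],[0,0,0],1],[[0.16,0.92,0],[0,0,0],1],[[0.16,0.92,0],[0,0,0],1],[[0.16,0.92,0],[0,0,0],1],[[0.16,0.92,0],[0,0,0],1]]'
python3 -m handwheel '[[[0.16,0.92,0],[0,0,0],1],[[0,0,1],[0,0,0],1],[[0,0,1],[0,0,0],1],[[0,0,1],[0,0,0],1],[[0,0,1],[0,0,0],1]]'
python3 -m handwheel '[[[0,0,1],[0,0,0],1],[[0,0,1],[0,0,0],1],[[0,0,1],[0,0,0],1],[[0,0,1],[0,0,0],1],[[0,0,0],[0,0,0],1]]'
cat >> tgt.py <<'E'
bc=np.array([550.5,-182,4]);by=-.2
bX=np.array([np.cos(by),np.sin(by),0]);bY=np.array([-np.sin(by),np.cos(by),0])
E
python3 - <<'E'
from tgt import *
R=Rth(60,by);go(bc+70*bY+160*cz,R);print(pose()[2]['qpos'].round(2))
E
```

```text
clock: 12.58
ee_pos: [514.3, 266.5, 293.9]
tcp_rot: [0.585, -0.508, 0.491, -0.398]
ft_force: [0.2, 0.3, -3.4]
width: 55.2
clock: 13.0
ee_pos: [530.7, 138.1, 269.5]
tcp_rot: [0.586, -0.508, 0.491, -0.397]
ft_force: [0.9, -1.1, -3.4]
width: 55.4
clock: 13.42
ee_pos: [552.7, -33.9, 239.1]
tcp_rot: [0.585, -0.508, 0.491, -0.397]
ft_force: [0.7, 0.5, -3.3]
width: 55.3
clock: 13.83
ee_pos: [563.8, -113.3, 225.0]
tcp_rot: [0.586, -0.507, 0.492, -0.398]
ft_force: [0.2, 0.5, -4.5]
width: 54.9
clock: 14.25
ee_pos: [563.9, -110.8, 226.0]
tcp_rot: [0.52, -0.411, 0.58, -0.473]
ft_force: [0.2, 0.8, -2.5]
width: 55.8
clock: 14.67
ee_pos: [564.3, -110.9, 227.0]
tcp_rot: [0.579, -0.278, 0.655, -0.398]
ft_force: [-0.5, -0.5, -4.3]
width: 55.4
clock: 15.08
ee_pos: [563.2, -112.2, 223.5]
tcp_rot: [0.637, -0.16, 0.696, -0.29]
ft_force: [-0.6, 0.9, -3.5]
width: 55.2
at [ 563.2 -112.2  223.5] F [-0.6  0.9 -3.5] w 55.2 t 15.08
shift tool mm [47.8 35.3  2.6] rotvec deg [ 0.5 -1.   7.4]
[-0.7   0.72  0.1   1.52  0.76  0.84]
```

```bash
python3 -m handwheel '[[[0.05,-0.1,1],[0,0,0],1],[[0.05,-0.1,0.48],[0,0,0.0026],1],[[0,0,0],[0,0,0],1],[[0,0,0],[0.017,0.01,0],1],[[0,0,0],[0.026,0.015,0],1]]'
python3 -m handwheel '[[[0,0,0],[0.022,0.0125,0],1],[[0,0,0],[0.012,0.007,0],1],[[0,0,0],[0,0,0],1],[[0,0,0],[0,0,0],1]]'
python3 - <<'E'
from tgt import *
R=Rth(60,by);go(bc+70*bY+116*cz,R);print(pose()[2]['qpos'].round(2))
E
```

```text
clock: 15.5
ee_pos: [568.2, -113.1, 178.0]
tcp_rot: [0.663, -0.118, 0.694, -0.254]
ft_force: [1.0, -0.8, -4.7]
width: 55.4
clock: 15.83
ee_pos: [567.2, -113.1, 137.7]
tcp_rot: [0.662, -0.116, 0.696, -0.252]
ft_force: [-0.5, -0.9, -2.7]
width: 55.3
at [ 567.2 -113.1  137.7] F [-0.5 -0.9 -2.7] w 55.3 t 15.83
shift tool mm [15.7  8.2 -2.8] rotvec deg [-0.1  0.3  0.4]
[-0.73  0.89  0.08  1.47  0.84  0.7 ]
```

Now I go down in small steps to contact, reading the force each time.

```bash
python3 -m handwheel '[[[0,0,0.08],[0.0045,0.0025,-0.002],1],[[0,0,0],[0.0035,0.002,0],1],[[0,0,0],[0,0,0],1]]'
python3 -m handwheel '[[[0,0,0],[0.0026,0.0015,0],1],[[0,0,0],[0,0,0],1],[[0,0,0],[0,0,0],1]]'
python3 -m handwheel '[[[0,0,0],[0.0017,0.001,0],1],[[0,0,0],[0,0,0],1],[[0,0,0],[0,0,0],1]]'
```

```text
clock: 16.08
ee_pos: [565.1, -113.6, 127.6]
tcp_rot: [0.663, -0.113, 0.696, -0.25]
ft_force: [-0.0, 0.5, -3.8]
width: 55.8
clock: 16.33
ee_pos: [565.1, -113.6, 124.7]
tcp_rot: [0.663, -0.113, 0.696, -0.25]
ft_force: [0.3, 0.2, -3.8]
width: 55.8
clock: 16.58
ee_pos: [565.1, -113.5, 122.6]
tcp_rot: [0.663, -0.113, 0.696, -0.25]
ft_force: [-0.5, -0.1, -3.2]
width: 55.2
```

```bash
python3 -m handwheel '[[[0,0,0],[0.0017,0.001,0],1],[[0,0,0],[0,0,0],1],[[0,0,0],[0,0,0],1]]'
```

```text
clock: 16.83
ee_pos: [565.1, -113.4, 120.6]
tcp_rot: [0.663, -0.113, 0.696, -0.25]
ft_force: [0.0, -0.5, -3.8]
width: 55.6
```

```bash
python3 -m handwheel '[[[0,0,0],[0.0013,0.00075,0],1],[[0,0,0],[0,0,0],1],[[0,0,0],[0,0,0],1]]'
python3 -m handwheel '[[[0,0,0],[0.0013,0.00075,0],1],[[0,0,0],[0,0,0],1],[[0,0,0],[0,0,0],1]]'
```

```text
clock: 17.08
ee_pos: [565.1, -113.4, 119.1]
tcp_rot: [0.663, -0.113, 0.696, -0.25]
ft_force: [-0.2, -0.8, -3.7]
width: 55.5
clock: 17.33
ee_pos: [565.1, -113.4, 117.6]
tcp_rot: [0.663, -0.113, 0.696, -0.25]
ft_force: [0.8, 0.1, -3.3]
width: 55.5
```

```bash
python3 - <<'E'
from tgt import *
R=Rth(60,by);go(bc+70*bY+116*cz,R)
cv2.imwrite('pics/s4.png',cv2.resize(snapshot('scene')[130:330,300:500],(600,600),interpolation=cv2.INTER_CUBIC)[...,::-1])
E
```

```text
at [ 565.1 -113.4  117.6] F [ 0.8  0.1 -3.3] w 55.5 t 17.33
shift tool mm [-2.  -1.3 -0.7] rotvec deg [-0.1  0.3 -0.1]
```

```bash
python3 -m handwheel '[[[0,0,0],[0.0013,0.00075,0],1],[[0,0,0],[0,0,0],1],[[0,0,0],[0,0,0],1]]'
python3 -m handwheel '[[[0,0,0],[0.0009,0.0005,0],1],[[0,0,0],[0,0,0],1],[[0,0,0],[0,0,0],1]]'
```

```text
clock: 17.63
ee_pos: [565.2, -113.5, 116.3]
tcp_rot: [0.663, -0.113, 0.696, -0.25]
ft_force: [0.1, -0.0, -0.9]
width: 55.1
clock: 17.88
ee_pos: [565.4, -113.4, 116.2]
tcp_rot: [0.663, -0.112, 0.696, -0.25]
ft_force: [-1.1, -1.2, 6.4]
width: 55.1
```

```bash
python3 -m handwheel '[[[0,0,0],[0.0009,0.0005,0],1],[[0,0,0],[0,0,0],1],[[0,0,0],[0,0,0],1]]'
python3 -m handwheel '[[[0,0,0],[0.0009,0.0005,0],1],[[0,0,0],[0,0,0],1],[[0,0,0],[0,0,0],1]]'
```

```text
clock: 18.13
ee_pos: [565.5, -113.5, 116.1]
tcp_rot: [0.663, -0.112, 0.697, -0.25]
ft_force: [-2.2, -1.6, 14.1]
width: 55.6
clock: 18.38
ee_pos: [565.6, -113.5, 116.0]
tcp_rot: [0.663, -0.111, 0.697, -0.25]
ft_force: [-3.5, -3.5, 21.7]
width: 54.9
```

```bash
python3 -m handwheel '[[[0,0,0],[-0.0022,-0.00125,0],1],[[0,0,0],[0,0,0],1],[[0,0,0],[0,0,0],1]]'
python3 -m handwheel '[[[0,0,0],[0,0,0],-0.3],[[0,0,0],[0,0,0],-0.4],[[0,0,0],[0,0,0],-0.5],[[0,0,0],[0,0,0],-0.69],[[0,0,0],[0,0,0],-0.69]]'
python3 - <<'E'
from tgt import *
R=Rth(-45,by);go([565,-113,116],R)
cv2.imwrite('pics/w7.png',snapshot('wrist')[...,::-1])
cv2.imwrite('pics/s7.png',cv2.resize(snapshot('scene')[130:330,300:500],(600,600),interpolation=cv2.INTER_CUBIC)[...,::-1])
a=cv2.imread('pics/w7.png');b=cv2.imread('pics/s7.png');cv2.imwrite('pics/m7.png',np.hstack([cv2.resize(a,(480,300)),cv2.resize(b,(300,300))]))
E
```

```text
clock: 18.63
ee_pos: [565.4, -113.5, 116.2]
tcp_rot: [0.663, -0.113, 0.696, -0.25]
ft_force: [-0.3, -1.7, 6.7]
width: 55.2
clock: 19.05
ee_pos: [565.0, -113.4, 115.3]
tcp_rot: [0.663, -0.113, 0.696, -0.25]
ft_force: [-0.6, -0.6, 0.6]
width: 71.9
at [ 565.  -113.4  115.3] F [-0.6 -0.6  0.6] w 71.9 t 19.05
shift tool mm [-0.7 -0.  -0.1] rotvec deg [-3.000e-01  1.000e-01 -1.051e+02]
```

View pics/m7.png

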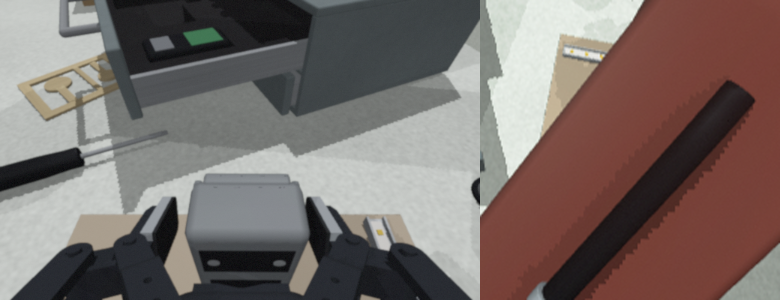

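The meter stands upright on the board, released, with both pads clear. I swing the open gripper over about the jaw axis to re-grasp from the face side.

```bash
python3 -m handwheel '[[[0,0,0],[-0.004,0.003,0],-0.69],[[0,0,0],[-0.006,0.005,0],-0.69],[[0,0,0],[-0.0046,0.0043,0],-0.69],[[0,0,0],[0,0,0],-0.69],[[0,0,-0.3],[0,0,0],-0.69]]'
for i in 1 2 3 4 5; do python3 -m handwheel '[[[0,0,-0.75],[0,0,0],-0.69],[[0,0,-0.75],[0,0,0],-0.69],[[0,0,-0.75],[0,0,0],-0.69],[[0,0,-0.75],[0,0,0],-0.69],[[0,0,-0.75],[0,0,0],-0.69]]' | grep -E 'ee_pos|force'; done
python3 -m handwheel '[[[0,0,0],[0,0,0],-0.69],[[0,0,0],[0,0,0],-0.69]]'
python3 - <<'E'
from tgt import *
R=Rth(-35,by);go(np.array([565,-113.4,121.8])+18*bY,R);print(pose()[2]['qpos'].round(2))
im=snapshot('wrist');cv2.imwrite('pics/w8.png',im[...,::-1]);c=get_calibration('wrist')
ctr=np.array([565,-113.4,0])+9.7*bY
for sx in(-28,28):
  for d in(-18,18):print(sx,d,proj(c,ctr+sx*bX+d*bY+134*cz).round())
hsv=cv2.cvtColor(im,cv2.COLOR_RGB2HSV)
E
```

```text
clock: 19.57
ee_pos: [568.3, -95.2, 121.7]
tcp_rot: [0.66, -0.122, 0.695, -0.258]
ft_force: [-0.5, -0.7, -1.1]
width: 72.0
ee_pos: [568.8, -95.9, 122.6]
ft_force: [-0.2, -0.1, -0.0]
ee_pos: [568.8, -95.8, 122.7]
ft_force: [-0.6, 0.6, 0.3]
ee_pos: [568.7, -95.7, 122.7]
ft_force: [-0.6, 0.5, 0.1]
ee_pos: [568.7, -95.5, 122.7]
ft_force: [-0.2, 1.0, 0.3]
ee_pos: [568.8, -95.4, 122.6]
ft_force: [0.2, 0.2, 0.6]
clock: 21.82
ee_pos: [568.5, -95.0, 121.5]
tcp_rot: [-0.263, 0.591, -0.386, 0.658]
ft_force: [0.2, -0.4, 0.3]
width: 71.7
at [568.5 -95.  121.5] F [ 0.2 -0.4  0.3] w 71.7 t 21.82
shift tool mm [0.8 0.2 0.2] rotvec deg [-0.2 -0.   0. ]
[ 0.    0.63 -0.14  0.93 -0.6   1.81]
-28 -18 [255. 354.]
-28 18 [240. 324.]
28 -18 [389. 353.]
28 18 [405. 324.]
```

```bash
python3 -m handwheel '[[[0,0,0],[0,0,0],-0.5],[[0,0,0],[0,0,0],-0.4],[[0,0,0],[0,0,0],0],[[0,0,0],[0,0,0],0.5],[[0,0,0],[0,0,0],1]]'
python3 -m handwheel '[[[0,0,0],[0,0,0],1],[[0,0,0],[0,0,0],1],[[0,0,0],[0,0,0],1]]'
python3 -m handwheel '[[[0,0,0],[0.002,-0.0028,0],1],[[0,0,0],[0.004,-0.0057,0],1],[[0,0,0],[0.004,-0.0057,0],1],[[0,0,0],[0,0,0],1]]'
python3 - <<'E'
from tgt import *
x,R,s=pose();print(x,s['qpos'].round(2))
im=snapshot('wrist');cv2.imwrite('pics/w9.png',im[...,::-1])
E
```

```text
clock: 22.28
ee_pos: [569.1, -96.3, 123.0]
tcp_rot: [-0.262, 0.59, -0.386, 0.659]
ft_force: [0.7, 0.6, 5.5]
width: 55.2
clock: 22.53
ee_pos: [569.2, -96.2, 123.0]
tcp_rot: [-0.262, 0.59, -0.385, 0.659]
ft_force: [1.0, -0.0, 5.8]
width: 55.1
clock: 22.87
ee_pos: [569.1, -95.9, 140.9]
tcp_rot: [-0.263, 0.59, -0.386, 0.659]
ft_force: [0.9, -0.1, -2.6]
width: 55.2
[569.06329576 -95.92847763 140.87318675] [ 0.    0.61 -0.13  0.97 -0.6   1.81]
```

```bash
python3 -m handwheel '[[[0,0,0],[0.008,-0.0115,0],1],[[0,0,0],[0.011,-0.0155,0],1],[[0,0,0],[0.006,-0.0085,0],1],[[0,0,0],[0,0,0],1]]'
for i in 1 2 3 4; do python3 -m handwheel '[[[0,0,0.75],[0,0,0],1],[[0,0,0.75],[0,0,0],1],[[0,0,0.75],[0,0,0],1],[[0,0,0.75],[0,0,0],1],[[0,0,0.75],[0,0,0],1]]' | grep -E 'ee_pos|force'; done
python3 -m handwheel '[[[0,0,0.75],[0,0,0],1],[[0,0,0.75],[0,0,0],1],[[0,0,0.75],[0,0,0],1],[[0,0,0.75],[0,0,0],1],[[0,0,0],[0,0,0],1]]'
python3 - <<'E'
from tgt import *
R=Rth(55,by);go(bc-54*bY+66*cz,R);print(pose()[2]['qpos'].round(2))
E
```

```text
clock: 23.25
ee_pos: [569.5, -95.9, 185.0]
tcp_rot: [-0.263, 0.589, -0.385, 0.66]
ft_force: [0.7, -1.0, -3.6]
width: 55.3
ee_pos: [568.1, -95.7, 182.2]
ft_force: [-0.3, -0.7, -4.0]
ee_pos: [568.0, -96.0, 182.3]
ft_force: [0.3, -1.3, -5.1]
ee_pos: [568.0, -96.2, 182.2]
ft_force: [-0.2, -0.1, -4.4]
ee_pos: [568.1, -96.3, 182.1]
ft_force: [0.3, 0.5, -4.2]
clock: 25.33
ee_pos: [567.2, -96.7, 179.8]
tcp_rot: [0.65, -0.144, 0.692, -0.279]
ft_force: [-0.5, 1.2, -3.8]
width: 55.2
at [567.2 -96.7 179.8] F [-0.5  1.2 -3.8] w 55.2 t 25.33
shift tool mm [170.7 -52.6   0.6] rotvec deg [-0.   0.  -0.1]
[-0.69  0.77  0.03  1.43  0.81  0.82]
```

```bash
python3 -m handwheel '[[[0,0,0],[0.0137,-0.0042,0],1],[[0,0,0],[0.0341,-0.0105,0],1],[[0,0,0],[0.0376,-0.0116,0],1],[[0,0,0],[0.0376,-0.0116,0],1],[[0,0,0],[0.0307,-0.0095,0],1]]'
python3 -m handwheel '[[[0,0,0],[0.017,-0.0052,0],1],[[0,0,0],[0,0,0],1],[[0,0,0],[0,0,0],1],[[0,0,0],[0,0,0],1]]'
python3 - <<'E'
from tgt import *
R=Rth(55,by);go(bc-54*bY+31*cz,R);print(pose()[2]['qpos'].round(2))
E
```

```text
clock: 25.75
ee_pos: [542.8, -222.9, 82.4]
tcp_rot: [0.651, -0.147, 0.69, -0.281]
ft_force: [1.0, -0.0, -3.3]
width: 55.0
clock: 26.08
ee_pos: [541.1, -234.2, 74.0]
tcp_rot: [0.651, -0.146, 0.69, -0.281]
ft_force: [-0.4, 0.8, -4.4]
width: 54.8
at [ 541.1 -234.2   74. ] F [-0.4  0.8 -4.4] w 54.8 t 26.08
shift tool mm [32.4 21.7 -1.4] rotvec deg [-0.1  0.3  0.2]
[-0.87  1.03  0.27  1.53  0.69  0.62]
```

```bash
python3 -m handwheel '[[[0,0,0],[0.006,0.0042,0],1],[[0,0,0],[0.0098,0.0069,0],1],[[0,0,0],[0.008,0.0056,0],1],[[0,0,0],[0.004,0.0028,0],1],[[0,0,0],[0,0,0],1]]'
python3 -m handwheel '[[[0,0,0],[0,0,0],1],[[0,0,0],[0.0016,0.00115,0],1],[[0,0,0],[0,0,0],1],[[0,0,0],[0,0,0],1]]'
python3 -m handwheel '[[[0,0,0],[0.0016,0.00115,0],1],[[0,0,0],[0,0,0],1],[[0,0,0],[0,0,0],1]]'
```

```text
clock: 26.5
ee_pos: [540.5, -233.6, 38.1]
tcp_rot: [0.651, -0.145, 0.691, -0.279]
ft_force: [0.0, 0.0, -3.6]
width: 55.2
clock: 26.83
ee_pos: [541.1, -234.6, 37.8]
tcp_rot: [0.651, -0.145, 0.69, -0.28]
ft_force: [-0.2, -0.3, -4.3]
width: 55.0
clock: 27.08
ee_pos: [541.3, -234.7, 36.7]
tcp_rot: [0.651, -0.144, 0.69, -0.28]
ft_force: [-0.5, -2.1, 5.6]
width: 55.1
```

```bash
python3 -m handwheel '[[[0,0,0],[0.0012,0.0009,0],1],[[0,0,0],[0,0,0],1],[[0,0,0],[0,0,0],1]]'
python3 -m handwheel '[[[0,0,0],[0.0008,0.0006,0],1],[[0,0,0],[0,0,0],1],[[0,0,0],[0,0,0],1]]'
```

```text
clock: 27.33
ee_pos: [541.3, -234.7, 36.6]
tcp_rot: [0.651, -0.144, 0.691, -0.28]
ft_force: [-4.6, -4.6, 17.2]
width: 55.1
clock: 27.58
ee_pos: [541.3, -234.7, 36.5]
tcp_rot: [0.651, -0.143, 0.691, -0.28]
ft_force: [-6.4, -4.4, 24.0]
width: 54.8
```

```bash
python3 - <<'E'
from tgt import *
x,R,s=pose();F=np.array(s['ft_force']);M=np.array(s['ft_torque']);print(x,F,M,'in board axes',M@bX,M@bY)
im=cv2.resize(snapshot('wrist'),(400,250));t=snapshot('top')[140:330,290:490];sc=snapshot('scene')[140:330,300:500]
o=np.zeros((600,800,3),np.uint8);o[:350,:400]=cv2.resize(t,(400,350),interpolation=2);o[:350,400:]=cv2.resize(sc,(400,350),interpolation=2);o[350:,:400]=im
cv2.imwrite('pics/m9.png',o[...,::-1])
E
```

```text
[ 541.3383     -234.7149639    36.51858249] [-6.38322978 -4.38788212 23.95486533] [2.52735223 0.6756476  1.09044382] in board axes 2.342742996469025 1.1642870086527841
```

```bash
python3 -m handwheel '[[[0,0,0],[-0.0065,-0.0045,0],1],[[0,0,0],[0,0,0],1],[[0,0,0],[0,0,0],1],[[0,0,0],[0,0,0],1]]'
python3 - <<'E'
from tgt import *
for i in range(4):
    x,R,s=pose();F=np.array(s['ft_force']);M=np.array(s['ft_torque']);print(F.round(1),'M board',(M@bX).round(3),(M@bY).round(3)); snapshot('wrist') if i<3 else 0
E
```

```text
clock: 28.07
ee_pos: [541.0, -234.2, 40.5]
tcp_rot: [0.651, -0.145, 0.69, -0.28]
ft_force: [-0.0, 0.0, -3.1]
width: 54.8
[-0.   0.  -3.1] M board -1.552 -0.031
[-0.6  0.2 -4.5] M board -1.585 0.051
[ 0.3  0.  -4. ] M board -1.608 0.006
[ 0.4 -0.4 -3.3] M board -1.55 -0.018
```

View pics/m9.png

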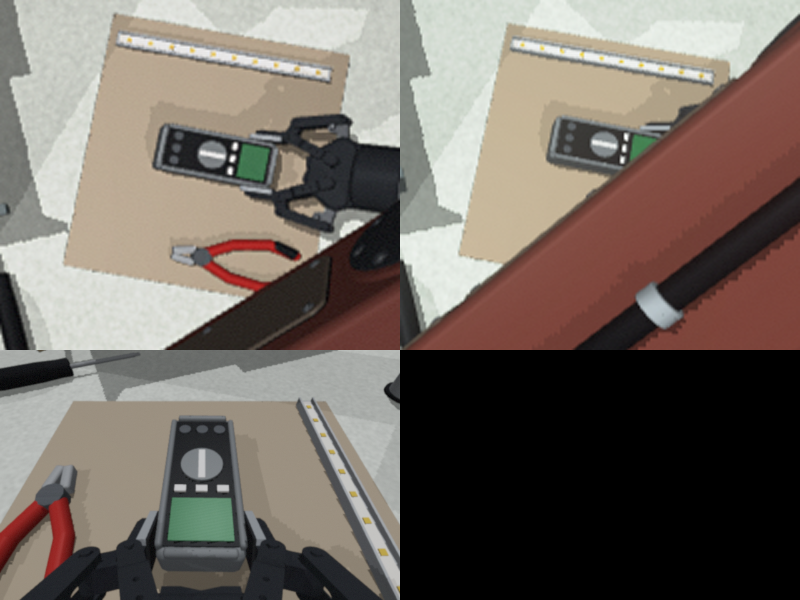

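The composite shows the meter face up (display and dial visible) in the middle of the board, clear of the cutters and LED profile. I lower it to light contact, release and back off along the tool axis.

```bash
python3 -m handwheel '[[[0,0,0],[0.0025,0.0018,0],1],[[0,0,0],[0.001,0.0007,0],1],[[0,0,0],[0,0,0],1],[[0,0,0],[0,0,0],1]]'
python3 -m handwheel '[[[0,0,0],[0.0004,0.0003,0],1],[[0,0,0],[0,0,0],1],[[0,0,0],[0,0,0],1]]'
```

```text
clock: 28.55
ee_pos: [541.1, -234.2, 36.7]
tcp_rot: [0.651, -0.145, 0.69, -0.28]
ft_force: [0.1, 0.2, -2.3]
width: 54.7
clock: 28.8
ee_pos: [541.0, -234.2, 36.6]
tcp_rot: [0.651, -0.145, 0.69, -0.28]
ft_force: [-1.4, 0.5, 3.1]
width: 55.1
```

```bash
python3 -m handwheel '[[[0,0,0],[0,0,0],-0.3],[[0,0,0],[0,0,0],-0.4],[[0,0,0],[0,0,0],-0.5],[[0,0,0],[0,0,0],-0.69],[[0,0,0],[0,0,0],-0.69]]'
python3 -m handwheel '[[[0,0,0],[0,-0.01,0],-0.69],[[0,0,0],[0,-0.02,0],-0.69],[[0,0,0],[0,-0.03,0],-0.69],[[0,0,0],[0,-0.03,0],-0.69],[[0,0,0],[0,-0.03,0],-0.69]]'
python3 -m handwheel '[[[0,0,0],[0,-0.02,0],-0.69],[[0,0,0],[-0.02,-0.02,0],-0.69],[[0,0,0],[-0.03,-0.01,0],-0.69],[[0,0,0],[-0.03,0,0],-0.69],[[0,0,0],[-0.01,0,0],-0.69]]'
python3 -m handwheel '[[[0,0,0],[0,0,0],-0.69],[[0,0,0],[0,0,0],-0.69],[[0,0,0],[0,0,0],-0.69]]'
python3 - <<'E'
from tgt import *
c=get_calibration('wrist');im=snapshot('wrist');cv2.imwrite('pics/wf.png',im[...,::-1]);t=snapshot('top');cv2.imwrite('pics/tf.png',t[...,::-1])
ct=get_calibration('top')
def green(img):
    h=cv2.cvtColor(np.ascontiguousarray(img),cv2.COLOR_RGB2HSV);m=cv2.inRange(h,(45,50,50),(85,255,255));cs=cv2.findContours(m,0,2)[0]
    return [(cv2.contourArea(k),cv2.minAreaRect(k)) for k in sorted(cs,key=cv2.contourArea)[-3:]]
for n,i,cc in(('wrist',im,c),('top',t,ct)):
    for a,r in green(i): print(n,a,np.round(r[0],1),np.round(r[1],1),round(r[2],1),onz(cc,r[0],40).round(1))
# board coords of displays, drawer handle + cutters/LED displacement vs start picture
old=cv2.imread('pics/top0.png')[...,::-1]
def red(img):
    h=cv2.cvtColor(np.ascontiguousarray(img),cv2.COLOR_RGB2HSV);m=cv2.inRange(h,(0,150,110),(8,255,255));m[:240]=0;m[320:]=0;m[:,:370]=0;m[:,450:]=0
    M=cv2.moments(m);return M['m10']/max(M['m00'],1),M['m01']/max(M['m00'],1),M['m00']/255
print('cutters',red(old),red(t))
d=cv2.absdiff(np.ascontiguousarray(old[145:190,340:470]),np.ascontiguousarray(t[145:190,340:470])).max(2)
print('LED diff',(d>40).sum(),'ply',(cv2.absdiff(np.ascontiguousarray(old[262:352,163:250]),np.ascontiguousarray(t[262:352,163:250])).max(2)>40).sum())
E
```

```text
clock: 29.22
ee_pos: [541.2, -234.3, 36.2]
tcp_rot: [0.651, -0.145, 0.69, -0.28]
ft_force: [-0.6, -0.1, 0.2]
width: 72.1
clock: 29.63
ee_pos: [521.0, -331.1, 106.3]
tcp_rot: [0.651, -0.145, 0.69, -0.28]
ft_force: [0.2, -0.9, -0.1]
width: 72.2
clock: 30.05
ee_pos: [523.9, -319.1, 211.3]
tcp_rot: [0.652, -0.145, 0.689, -0.281]
ft_force: [0.8, -0.9, 1.3]
width: 72.1
clock: 30.3
ee_pos: [522.6, -319.7, 206.3]
tcp_rot: [0.651, -0.145, 0.691, -0.28]
ft_force: [-0.3, 0.2, 1.2]
width: 71.9
wrist 151.5 [591. 168.] [46.6  7.2] 54.5 [ 871.5 -157.3   40. ]
wrist 325.0 [290.   15.1] [13.5 31. ] 78.7 [586.1 280.5  40. ]
wrist 1335.5 [321.8 269.2] [45.2 31.5] 1.6 [ 542.5 -222.7   40. ]
top 84.0 [401.  100.8] [23.9  5.8] 8.1 [ 832.2 -196.9   40. ]
top 238.0 [416.  227.8] [14.1 18.8] 11.3 [ 543.1 -221.4   40. ]
top 308.0 [254.  214.4] [19. 18.] 77.5 [575.4 134.4  40. ]
cutters (409.25414364640886, 282.23756906077347, 181.0) (410.20540540540543, 282.0189189189189, 370.0)
LED diff 2797 ply 5501
```

```bash
python3 - <<'E'
from h import *
a=cv2.imread('pics/t2.png');b=cv2.imread('pics/tf.png')
for i in(a,b):
    h=cv2.cvtColor(i,cv2.COLOR_BGR2HSV);m=cv2.inRange(h,(45,50,50),(85,255,255));m[:195]=0;m[235:]=0;m[:,:230]=0;m[:,280:]=0;M=cv2.moments(m);print('tester',M['m10']/M['m00'],M['m01']/M['m00'],M['m00']/255)
g=[cv2.cvtColor(i,cv2.COLOR_BGR2GRAY).astype(np.float32) for i in(cv2.imread('pics/top0.png'),a,b)]
for n,(r0,r1,c0,c1),p in[('LED',(148,190,342,465),0),('screwdriver handle',(285,335,280,305),0),('supply',(60,160,85,210),0),('drawer right edge',(205,262,232,290),1)]:
    print(n,cv2.phaseCorrelate(g[p][r0:r1,c0:c1].copy(),g[2][r0:r1,c0:c1].copy()))
# tilt of meter's face: display edges in wrist view cast on z=40
c=get_calibration('wrist');w=cv2.imread('pics/wf.png');h=cv2.cvtColor(w,cv2.COLOR_BGR2HSV);m=cv2.inRange(h,(45,50,50),(85,255,255));m[:230]=0
k=max(cv2.findContours(m,0,2)[0],key=cv2.contourArea);q=cv2.approxPolyDP(k,4,True)[:,0];print([(x.tolist(),onz(c,x,40)[:2].round(1).tolist()) for x in q])
E
```

```text
tester 253.80994152046785 213.36257309941521 342.0
tester 254.01461988304092 214.41520467836258 342.0
LED ((0.5181053777136029, 0.43576196969734937), 0.7626340242173937)
screwdriver handle ((0.5403253973558577, 0.00812491799512216), 0.9909322191238403)
supply ((0.45484959717990137, -0.020943239279326065), 1.0205603845214843)
drawer right edge ((0.16508908870201822, 0.5218762216605306), 0.9703862441910638)
[([301, 254], [526.2, -203.1]), ([299, 283], [519.6, -232.1]), ([344, 284], [559.1, -241.1]), ([342, 254], [564.5, -210.8])]
```

```bash
python3 -c "from bench import *;print(finish_job())"
```

```text
the job is handed in; nothing more can be done
None
```

I handed the job in at about 30 s on the clock. The meter lies face up in the middle of the work board and the top drawer is open.

- **Drawer:** I pulled it by its bar until the force rose to about 27 N, which I took as its stop. In the last top view it was still open, within about 1 px of where I left it.
- **Lifting out:** I gripped the meter across its sides at the scoop end. I tipped it up about 40° with its foot still in the cutout, then lifted it straight up.
- **Turning over:** I stood the meter on its jack end on the board and let go. I gripped it again from the face side, turned it 90° onto its back, lowered it to light contact (about 7 N) and released it.

**Last checks**
- The image with the meter held at the board showed it face up, clear of the cutters and the LED profile.
- After release, the top and wrist views placed its display at the same spot to within about 1.5 mm, at the height expected for a flat meter.
- The LED profile, cutters, screwdriver and power supply are within about 1 px of the start images. The tester is within about 1 px of where it was once the drawer was open.

**What disagreed or stayed unchecked**
- On first contact for the laying down, the tool stopped about 6 mm higher than I expected. I put this down to my early estimate of the meter's height in the drawer being too low.
- I judged flatness from the tool angle and the stiff contact, not from a direct tilt measurement.
- The plywood sheet is unconfirmed. Its image-difference check was large, probably because of shadows. The same check was also large for the LED profile, but a second comparison put it in place.

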